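# Shim the short foot of a bedside chest

### The job

The little chest of drawers wobbles because the left foot at its front (as you face the drawers) is too short; its top drawer has just been filled and still stands open. Push that drawer fully shut, then pick up the wooden wedge and slide its thin end straight in from the front under the middle of the short foot, flat on the wood, until it just drags snugly, without jacking up or shifting the chest, and finish still holding the wedge there with the fingers. Leave everything else where it stands.

Things in the scene. Friction and masses are not known exactly. Their poses are not given: they have to be found in the camera images.
- chest: Small loose brown wooden chest of two drawers, about 5 kg, 270 wide (y) x 180 deep (x), top 162 above the surface. Origin: middle of its footprint at surface level; +x front to back, +y to the left as one faces the drawers. Four feet, 30 x 30 x 22 tall, centred at x +-75, y +-112, with smooth plastic soles; it stands level on three, the front +y one is short. About 17 to 27 N under that foot would lift it.
- foot_front (a point): Point of the chest at surface level straight below the middle of the short foot's front face (chest frame x -90, y +112); axes as the chest. The foot's underside hangs 3.2 to 6 mm above the surface (differs every time), runs from here 30 mm in +x and 15 mm to either side in y. Beside it the chest's underside is 22 above the surface.
- drawer_top (a joint): How far the top drawer is pulled out, in m: 0 is fully shut (a firm stop), about 0.06 to 0.09 at the start; runs along the chest's -x. Slides with about 1.5 to 2 N of friction, stays where it is left.
- drawer_face (a point): Centre of the outer face of the top drawer's front, 122 above the surface (chest frame x -102 when shut); moves with the drawer; axes as the chest, the face looks to the chest's -x. The front is 264 wide, 52 tall; two brass knobs, 18 mm across, stand 18 mm out of it at y +-60. The lower drawer is shut, with like knobs 58.5 lower.
- shim: Loose pale-wood wedge (shim) lying flat, 190 long (x) x 28 wide (y), 30 g; origin: middle of its underside; +x towards the thin end, z up. It is 2 thick at the thin end (x = +95) and 11.5 at the thick end (x = -95), an even slope of 1 in 20, the underside flat. Loose, it slides with a newton or two; once it touches both foot and surface the drag climbs past 10 N within about 6 mm.
- shim_grip (a point): Place to hold the wedge: on its middle line 30 mm from the thick end (x = -65 of the wedge), half-way up its 10 mm thickness there; 28 mm wide across y.
- shim_tip (a point): Middle of the wedge's thin edge, at its underside.
- organizer: Bystander: two-tone plastic morning-and-evening pill organizer with clip-on lids, 72 x 224 x 26; origin at the middle of its underside, long side along y.
- stand: Bystander: unfolded aluminium reading stand, base 160 x 200, leaning back plate 220 wide, 170 high; origin under the base's middle.
- coaster: Bystander: bamboo coaster, 96 across, 8 thick; origin at the middle of its underside.
- tumbler: Bystander: glass tumbler standing on the coaster, 72 across, 105 tall; origin at the middle of its underside.
- keychain: Bystander: plastic pillbox keychain lying down, 56 x 19 x 18 with a split ring; origin at the middle of its underside.
- hairclip: Bystander: silver metal hair clip, 62 x 12 x 7; origin at the middle of its underside.

How it is judged:
By the outcome, as a careful person would: the job done as asked, in the order asked, and still so for the second after the job is handed in, while the arm keeps its last pose, push and grip.
It also fails if it takes over 72 s, if anything falls off the work surface, if the arm or the gripper's body presses on something with over 40 N, if the wrist force passes 120 N, or if a joint passes its speed limit or range.

### The arm

A 6-joint arm with a two-finger parallel gripper is mounted at the origin on the work surface. World frame = base frame: x ahead of the robot, y to its left, z up, the work surface at z = 0. Lengths are in m, angles in degrees, forces in N, time in s.
With the tool pointing down it reaches from about 0.4 to 0.825 m from the base axis. Payload 7 kg.
Tool frame: the origin (TCP) lies on the centre line of the jaws, within the pads' length; the fingertips stand 19 mm ahead of it and the grasp point (between the pads) is the TCP; z points along the fingers, y is the line along which they close (so a half turn about z gives the same grasp; the last joint's range is limited). The gripper opens to 88 mm and grips with 3 to 60 N. Pads are 19 mm wide; open, the fingers measure 130 mm over their backs; the gripper's body (78 mm by 193 mm) begins 47 mm behind the grasp point.
Start: joints at [-46.862, 20.546, 0.682, 0, -70.136, -16.507], TCP at [0.303, -0.603, 0.217] pointing down, gripper open.
Joint ranges: [-176.03, 176.03], [-82.01, 121.73], [-58.28, 71.71], [-173.87, 95.51], [-174.79, -0.11], [-173.66, 173.66]. Speed limits (degrees/s): [136.94, 136.94, 172.46, 180, 180, 180].

### API

Orientations are given as [roll, pitch, yaw] about the fixed x, y, z axes, in that order (R = Rz(yaw) Ry(pitch) Rx(roll)).
In Python, from plant import get_state, capture, close_job gives the robot as it stands.
- The arm moves only by the tool apply_moves, never from a script. Its argument "targets" is a list of rows, each a list of 7 numbers: the opening, from 0 (shut) to 1 (fully open), then the shift along the tool's x, y, z normalised to -1 to 1, where 1 is 1000 mm, then the turn, a rotation vector about the tool's x, y, z normalised to -1 to 1, where 1 is 90 degrees. In form: [[claw, tx, ty, tz, ax, ay, az], ...]. A call has 1 to 20 rows; each row shifts and turns the commanded pose from where the row before left it, along the tool's axes as they then stand; what a row does not reach is not made up. A row lasts 1/12 s, in which the tool goes at most 41.7 mm and 7.16 degrees, less where a joint would pass 70% of its speed; a pose out of reach is approached as far as the arm can. A call with a number of a shift or a turn outside -1 to 1 is refused whole. A call with a gripper value outside its range is refused whole. The fingers move at their own pace and stop on an object; "newtons" is the grip in N (left out, the last holds). Time passes only in rows, so rows that do not move let the fingers close. It gives the time, the measured TCP pose, the force, the opening and the grip force at its end, in the units of the state.
- get_state(): the state, without advancing time (a new reading comes with each control period).
- capture(name): name is "side" or "top" or "wrist"; returns a dict with "frame" (480x640x3 uint8, red, green, blue), "range_z" (480x640 float32, m along the optical axis (not along the pixel's ray), 0 where there is no reading), "camera_matrix" (3x3 intrinsics, pixels), "k1" (the pictures are not rectified: a ray, as slopes to the right and down, at radius r is drawn at 1 + k1 r^2 times it, then the intrinsics apply), "T" (4x4, takes a point from camera to world coordinates). Camera axes: x right, y down, z forward; pixel columns grow to the right and rows downward; lengths in m; the calibration is good to about 2 mm. A picture is of the moment at which its call begins.
- close_job(): hands the job in; it is judged then, once.
The state is a dict: "time_s": time; "joints": joint angles; "qd": joint speeds; "joint_torque": joint torques, N m; "tcp_pos": TCP position; "eef_rot": TCP orientation; "contact_force": force on the tool from outside, world axes, zero at the start; "moment": the same for the moment, N m; "gripper_width": finger opening in m; "gripper_force": force on a finger pad.
Only numpy, scipy, OpenCV 4.12 (cv2) and the standard library are available. Lean on these libraries where they do the work, as an engineer would, in place of code of your own. Each camera call takes 0.05 s, during which the arm holds its last target. There are 200 camera calls.

## Working session

There is one attempt and no reset: what is moved stays moved. The work goes in short steps, Python scripts to look and compute and a tool call to move; the robot and the scene stay as the last step left them, time stands still between calls to the robot, and variables do not carry over. Pictures are saved under pics/ and viewed, at most 10 in all, crops included, and the job is handed in when it is done.

Besides the shell and the picture viewer there is one more tool, called after "Request:" by a JSON object that holds its "op" and its "data". apply_moves: Moves the arm, as the interface text tells. Scaled input: -1 to 1 covers 1000 mm each way for a shift and 90 degrees each way for a turn. Its arguments: {"type":"object","properties":{"targets":{"type":"array","items":{"type":"array","items":{"type":"number"}}},"newtons":{"type":"number"}},"required":["targets"]}

```bash
ls; mkdir -p pics; cat > h.py <<'E'
import numpy as np,cv2
from plant import get_state,capture,close_job
def cap(n,save=None):
    c=capture(n)
    if save: cv2.imwrite('pics/'+save,c['frame'][:,:,::-1])
    return c
def ray(c,uv):
    uv=np.atleast_2d(np.array(uv,float));K=np.array(c['camera_matrix'])
    d=(uv-K[[0,1],2])/K[[0,1],[0,1]];s=d.copy()
    for _ in range(20): s=d/(1+c['k1']*(s**2).sum(1,keepdims=True))
    T=np.array(c['T']);return T[:3,3],np.c_[s,np.ones(len(s))]@T[:3,:3].T
def plane(c,uv,z):
    o,d=ray(c,uv);return o+d*((z-o[2])/d[:,2:])
def depth(c,uv):
    o,d=ray(c,uv);uv=np.atleast_2d(uv).astype(int);return o+d*c['range_z'][uv[:,1],uv[:,0]][:,None]
E
python3 - <<'E'
from h import *
print(get_state())
for n in('side','top'):
    c=cap(n,n+'0.png');print(n,c['camera_matrix'],c['k1'],c['T']);np.save(n+'.npy',c,allow_pickle=True)
a=cv2.imread('pics/side0.png');b=cv2.imread('pics/top0.png')
E
```

```text
pics
{'time_s': 0.0, 'joints': array([-4.68666572e+01,  2.05910802e+01,  6.32719188e-01, -2.02267985e-02,
       -7.01348083e+01, -1.65053801e+01]), 'qd': array([ 0.06765251,  0.11702874,  0.05232639,  0.07635745, -0.02083773,
        0.09619838]), 'joint_torque': array([ 1.22973674e-03, -5.82723927e+01,  2.93067133e+01,  6.99730128e+00,
        6.97033349e-03, -1.65691481e-04]), 'tcp_pos': array([ 0.30226207, -0.60297272,  0.21651835]), 'eef_rot': array([ 1.79905267e+02, -8.24164752e-03, -1.53378919e+02]), 'contact_force': array([-0.37274717, -0.89021914, -0.2368425 ]), 'moment': array([ 0.01207242, -0.01141375, -0.00107344]), 'gripper_force': 0.0, 'gripper_width': 0.08741572715403828}
side [[573.05777364   0.         322.35530738]
 [  0.         573.05777364 242.32267138]
 [  0.           0.           1.        ]] -0.13705048706918097 [[-0.99121728 -0.08729284  0.09933912  0.39230233]
 [-0.13166571  0.72157099 -0.67970541  1.17745394]
 [-0.01234681 -0.6868153  -0.72672711  1.25525749]
 [ 0.          0.          0.          1.        ]]
top [[454.13034024   0.         316.77571772]
 [  0.         454.13034024 244.66334956]
 [  0.           0.           1.        ]] -0.008833786664853639 [[ 0.10655815 -0.96362612  0.24509195  0.3064475 ]
 [-0.99428202 -0.1049963   0.01946892  0.05306112]
 [ 0.00697299 -0.24576509 -0.96930434  1.20852027]
 [ 0.          0.          0.          1.        ]]
```

View pics/top0.png

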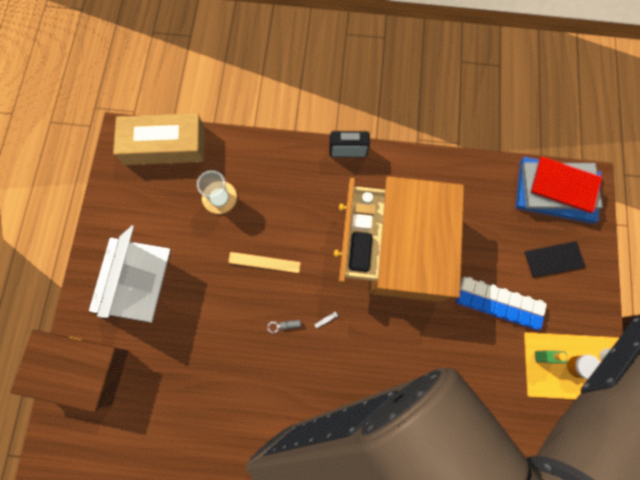

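View pics/side0.png

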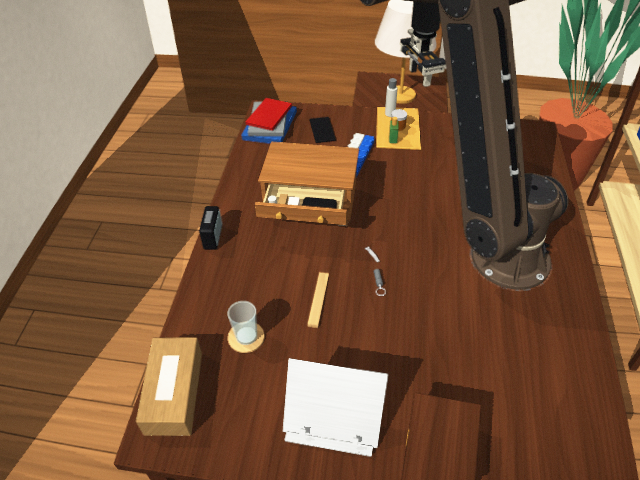

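The top view (image up is world +x, left is +y) shows the chest at (400,235) with its front facing image left. The open drawer's face is near x=348, with knobs at (343,207) and (337,253). The wedge is at (265,262), and the clip and keychain are at (300,323). The short foot is therefore at the far-x front corner, near (385,180). The side view shows the same layout, with the drawer open.

```bash
cat > m.py <<'E'
from h import *
C={n:np.load(n+'.npy',allow_pickle=True).item() for n in('side','top')}
for n,c in C.items():
    v,u=np.mgrid[0:480,0:640];uv=np.c_[u.ravel(),v.ravel()]
    P=depth(c,uv);ok=(c['range_z'].ravel()>0)
    t=ok&(abs(P[:,2]-.162)<.006)&(P[:,0]>.25)&(P[:,0]<.75)&(abs(P[:,1]+.1)<.25)
    m=t.reshape(480,640).astype(np.uint8)
    k,l,s,_=cv2.connectedComponentsWithStats(m);i=1+s[1:,4].argmax();q=(l==i).ravel()
    r=cv2.minAreaRect(P[q][:,:2].astype(np.float32)*1000);print(n,'chest top',r,P[q][:,2].mean(),'\n',cv2.boxPoints(r))
    hsv=cv2.cvtColor(c['frame'],cv2.COLOR_RGB2HSV)
    w=(hsv[...,2]>150)&(hsv[...,0]>12)&(hsv[...,0]<30)&(hsv[...,1]>60)
    w=w&(((np.abs(P[:,0]-.42)<.12)&(np.abs(P[:,1]-.17)<.13)&ok).reshape(480,640))
    k,l,s,_=cv2.connectedComponentsWithStats(w.astype(np.uint8));i=1+s[1:,4].argmax();q=(l==i).ravel()
    cnt=uv[q];print('wedge px',s[i]);
    p=plane(c,cnt,.006)[:,:2]*1000
    r=cv2.minAreaRect(p.astype(np.float32));print(r,'\n',cv2.boxPoints(r))
    ctr=p.mean(0);_,_,vt=np.linalg.svd(p-ctr,full_matrices=False);a=vt[0]*np.sign(vt[0,1]);s_=(p-ctr)@a;print('axis(+y)',a,ctr)
    z=P[q][:,2]*1000
    for lo in range(-100,100,25):
        b=(s_>=lo)&(s_<lo+25);print(lo,b.sum(),z[b].mean().round(2),z[b].std().round(2))
    # table near
    tb=(cv2.dilate((l==i).astype(np.uint8),np.ones((15,15)))-cv2.dilate((l==i).astype(np.uint8),np.ones((7,7)))).ravel()>0
    s_=(plane(c,uv[tb],0)[:,:2]*1000-ctr)@a
    zz=P[tb][:,2]*1000;print('table',[zz[(s_>=lo)&(s_<lo+50)].mean().round(2) for lo in range(-100,100,50)])
    # drawer front top edge: points z .14-.152 in front of chest
    t=ok&(P[:,2]>.135)&(P[:,2]<.155)&(P[:,0]>.3)&(P[:,0]<.75)&(P[:,1]>-.15)&(P[:,1]<.15)
    m=cv2.connectedComponentsWithStats(t.reshape(480,640).astype(np.uint8))
    for j in range(1,m[0]):
        if m[2][j,4]>60:
            g=(m[1]==j).ravel();print('drawer top',m[2][j],cv2.boxPoints(cv2.minAreaRect(P[g][:,:2].astype(np.float32)*1000)).round(),P[g][:,2].mean())
E
python3 m.py
```

```text
side chest top ((615.7418823242188, -167.43551635742188), (201.6901397705078, 268.0750732421875), 89.87308502197266) 0.16113538482301254 
 [[ 481.48126 -267.98343]
 [ 749.5557  -268.57724]
 [ 750.0025   -66.8876 ]
 [ 481.92804  -66.29379]]
wedge px [317 273  12  50 135]
((536.2977905273438, 213.06375122070312), (173.1368408203125, 9.565302848815918), 88.69025421142578) 
 [[529.5377  126.62726]
 [539.10046 126.40863]
 [543.05786 299.50024]
 [533.4951  299.71887]]
axis(+y) [0.02187794 0.99976065] [536.03906694 204.92439122]
-100 3 -0.17 1.45
-75 25 1.92 2.35
-50 23 4.14 1.91
-25 21 5.5 3.22
0 17 6.15 3.13
25 17 8.87 2.66
50 18 8.7 2.6
75 11 9.62 1.69
table [np.float64(-0.39), np.float64(1.32), np.float64(20.48), np.float64(21.93)]
drawer top [257 191  90  26 543] [[492.  21.]
 [513. -83.]
 [759. -32.]
 [737.  72.]] 0.14361343632462534
top chest top ((616.31298828125, -172.603759765625), (192.94886779785156, 267.70367431640625), 89.55168914794922) 0.1626034973031021 
 [[ 481.71042  -268.02792 ]
 [ 749.4058   -270.12256 ]
 [ 750.9155    -77.179596]
 [ 483.22015   -75.08496 ]]
wedge px [232 261  69  12 242]
((534.4139404296875, 207.50125122070312), (185.69949340820312, 11.839838981628418), 89.24064636230469) 
 [[527.26404 114.73811]
 [539.1028  114.58119]
 [541.56384 300.2644 ]
 [529.7251  300.42133]]
axis(+y) [0.0255516 0.9996735] [535.14994388 199.47539138]
-100 14 1.66 1.99
-75 41 2.83 2.27
-50 38 3.54 2.46
-25 32 4.51 3.06
0 33 5.9 3.1
25 31 7.1 4.04
50 26 6.97 3.79
75 25 8.51 5.13
table [np.float64(1.09), np.float64(2.48), np.float64(11.22), np.float64(5.17)]
drawer top [339 180  46 102 626] [[493. -77.]
 [749. -79.]
 [750.  12.]
 [493.  14.]] 0.14632618624002686
```

```bash
cat > m2.py <<'E'
from h import *
C={n:np.load(n+'.npy',allow_pickle=True).item() for n in('side','top')}
for n,c in C.items():
    v,u=np.mgrid[0:480,0:640];uv=np.c_[u.ravel(),v.ravel()];P=plane(c,uv,.005)
    hsv=cv2.cvtColor(c['frame'],cv2.COLOR_RGB2HSV)
    w=(hsv[...,2]>150)&(hsv[...,0]>10)&(hsv[...,0]<32)&(hsv[...,1]>50)
    w&=((abs(P[:,0]-.53)<.06)&(abs(P[:,1]-.2)<.14)).reshape(480,640)
    k,l,s,_=cv2.connectedComponentsWithStats(w.astype(np.uint8));i=1+s[1:,4].argmax();m=(l==i).astype(np.uint8)
    p=P[m.ravel()>0][:,:2]*1000;ctr=p.mean(0);_,_,vt=np.linalg.svd(p-ctr,full_matrices=False);a=vt[0]*np.sign(vt[0,1])
    b=np.array([a[1],-a[0]]);q=(p-ctr)@a;r=(p-ctr)@b
    print(n,s[i],'ctr',ctr,'axis',a,np.degrees(np.arctan2(a[0],a[1])),'len',np.ptp(q),'wid',np.percentile(r,[1,99]),'ends',ctr+a*q.min(),ctr+a*q.max())
    P=depth(c,uv)
    t=(P[:,2]>.02)&(P[:,2]<.12)&(c['range_z'].ravel()>0)&(P[:,0]>.3)&(P[:,0]<.85)&(P[:,1]>.1)&(P[:,1]<.6)
    m=cv2.connectedComponentsWithStats(t.reshape(480,640).astype(np.uint8))
    for j in range(1,m[0]):
        if m[2][j,4]>60:
            g=(m[1]==j).ravel();print('obj',P[g].min(0).round(3),P[g].max(0).round(3),P[g].mean(0).round(3))
# knob tips triangulate (top px, side px)
ct,cs=C['top'],C['side']
def tri(a,b):
    o1,d1=ray(ct,a);o2,d2=ray(cs,b);A=np.c_[d1[0],-d2[0]];t=np.linalg.lstsq(A,o2-o1,rcond=None)[0]
    p,q=o1+d1[0]*t[0],o2+d2[0]*t[1];return ((p+q)/2).round(4),np.linalg.norm(p-q).round(4)
print('tip/thick?',plane(ct,[[300,268],[229,257]],0),plane(cs,[[325,273],[313,326]],0))
print('coaster',plane(ct,[[219,200]],.008))
print('knobs',tri((343,207),(278,217)),tri((337,253),(321,220)))
E
python3 m2.py
```

```text
side [307 272  22  56 603] ctr [547.77428687 223.90157841] axis [0.03396111 0.99942316] 1.9462025114769557 len 192.78360457497854 wid [-14.5456252   14.65905425] ends [544.37326504 123.81474506] [550.92041027 316.4871434 ]
obj [0.681 0.331 0.02 ] [0.753 0.405 0.117] [0.716 0.371 0.078]
obj [0.795 0.434 0.02 ] [0.85  0.6   0.084] [0.823 0.527 0.068]
obj [0.352 0.549 0.034] [0.575 0.6   0.12 ] [0.468 0.578 0.086]
top [228 251  74  22 913] ctr [547.996655   213.65761247] axis [0.04006035 0.99919726] 2.29590329468978 len 199.88534768949307 wid [-16.79423936  16.82500645] ends [544.01068674 114.23839463] [552.01816354 313.96328676]
obj [0.794 0.427 0.02 ] [0.85  0.6   0.085] [0.821 0.516 0.064]
obj [0.68  0.329 0.02 ] [0.752 0.401 0.117] [0.718 0.367 0.077]
obj [0.353 0.55  0.036] [0.57 0.6  0.12] [0.464 0.577 0.083]
obj [0.434 0.505 0.02 ] [0.486 0.549 0.109] [0.46  0.528 0.066]
tip/thick? [[0.54224184 0.11557152 0.        ]
 [0.55165934 0.31132521 0.        ]] [[0.5404016  0.12258537 0.        ]
 [0.54829252 0.30955923 0.        ]]
coaster [[0.70841656 0.36247787 0.008     ]]
knobs (array([0.6902, 0.0192, 0.1072]), np.float64(0.0014)) (array([0.5655, 0.0232, 0.1139]), np.float64(0.0038))
```

Request:
{"op": "apply_moves", "data": {"targets": [[0,0,0,-0.005,0,0,-0.0783],[0,0,0,-0.005,0,0,-0.0783],[0,0,0,-0.005,0,0,-0.0783],[0,0,0,-0.005,0,0,-0.0783],[0,0,0,-0.005,0,0,-0.0783],[0,0,0,-0.005,0,0,-0.0783],[0,0,0,-0.005,0,0,-0.0783],[0,0,0,-0.005,0,0,-0.0783],[0,0,0,-0.005,0,0,-0.0783],[0,0,0,0,0,0,0]], "newtons": 20}}

```text
time_s: 0.93
tcp_pos: [0.3027, -0.6036, 0.2631]
eef_rot: [-180.0, -0.0, -89.6]
contact_force: [0.1, -0.5, 0.9]
gripper_width: 0.0262
gripper_force: 0.0
```

Request:
{"op": "apply_moves", "data": {"targets": [[0,-0.0357,-0.0157,0,0,0,0],[0,-0.0357,-0.0157,0,0,0,0],[0,-0.0357,-0.0157,0,0,0,0],[0,-0.0357,-0.0157,0,0,0,0],[0,-0.0357,-0.0157,0,0,0,0],[0,-0.0357,-0.0157,0,0,0,0],[0,-0.0357,-0.0157,0,0,0,0],[0,-0.0357,-0.0157,0,0,0,0],[0,-0.0357,-0.0157,0,0,0,0],[0,-0.0357,-0.0157,0,0,0,0],[0,-0.0357,-0.0157,0,0,0,0],[0,-0.0357,-0.0157,0,0,0,0],[0,-0.0357,-0.0157,0,0,0,0],[0,-0.0357,-0.0157,0,0,0,0],[0,-0.0357,-0.0157,0,0,0,0],[0,-0.0357,-0.0157,0,0,0,0],[0,-0.0357,-0.0157,0,0,0,0],[0,-0.0357,-0.0157,0,0,0,0],[0,-0.0357,-0.0157,0,0,0,0],[0,-0.0357,-0.0157,0,0,0,0]]}}

```text
time_s: 2.6
tcp_pos: [0.616, 0.1128, 0.262]
eef_rot: [180.0, -0.0, -90.2]
contact_force: [-0.5, -0.7, 1.6]
gripper_width: 0.0005
gripper_force: 0.0
```

```bash
python3 - <<'E'
from h import *
s=get_state();print(s['tcp_pos'],s['eef_rot'],s['joints'])
c=cap('wrist','w1.png');print(c['camera_matrix'],c['k1'],c['T'])
np.save('w1.npy',c,allow_pickle=True)
E
```

```text
[0.61601217 0.11284328 0.26201098] [ 1.79970638e+02 -3.85785551e-03 -9.02090955e+01] [ 2.82077516e+01  1.46246865e+01 -1.88196324e+00 -1.10330847e-02
 -7.35210107e+01 -2.84137158e+01]
[[388.89258512   0.         311.35988426]
 [  0.         388.89258512 237.11860411]
 [  0.           0.           1.        ]] -0.08434997573409465 [[-9.99994828e-01  3.21290489e-03 -1.47133909e-04  6.15431429e-01]
 [ 3.07849724e-03  9.69402077e-01  2.45459032e-01  4.69358258e-02]
 [ 9.31268441e-04  2.45457310e-01 -9.69406954e-01  4.28400673e-01]
 [ 0.00000000e+00  0.00000000e+00  0.00000000e+00  1.00000000e+00]]
```

View pics/w1.png

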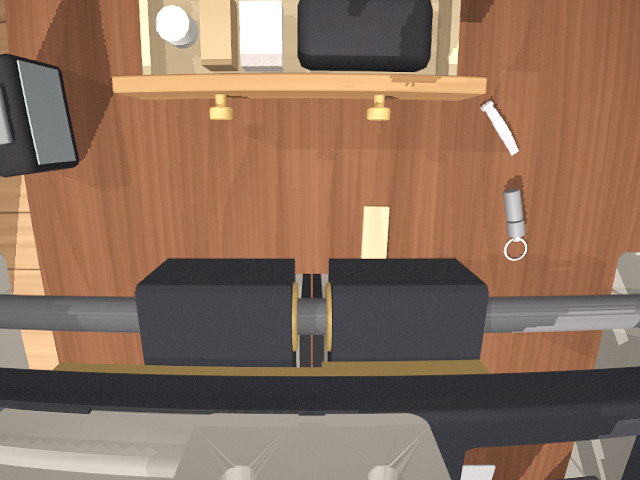

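Wrist view: the drawer front's top edge runs from (113,78–93) to (487,78–93). The knobs are at (221,113) and (379,113), and the wedge's thin end is at (376,207). Everything is clear around the fingers.

```bash
python3 - <<'E'
from h import *
c=np.load('w1.npy',allow_pickle=True).item()
print('face top edge',plane(c,[[113,91],[487,92],[113,78],[487,77]],.148))
print('knobs',plane(c,[[221,119],[379,119]],.122), 'depth',depth(c,[[300,90],[221,113],[379,113],[376,220]]))
print('tip',plane(c,[[363,207],[389,208]],.002))
E
```

```text
face top edge [[0.75435697 0.01162631 0.148     ]
 [0.49219875 0.01362166 0.148     ]
 [0.75356216 0.00284711 0.148     ]
 [0.49295361 0.00353383 0.148     ]]
knobs [[0.68408942 0.03125834 0.122     ]
 [0.56353767 0.03180696 0.122     ]] depth [[0.62292095 0.01347808 0.14597125]
 [0.68211632 0.02733087 0.1298884 ]
 [0.56499177 0.02786675 0.12981544]
 [0.54283499 0.13530713 0.00214907]]
tip [[0.55785657 0.12055621 0.002     ]
 [0.52873861 0.12171457 0.002     ]]
```

Request:
{"op": "apply_moves", "data": {"targets": [[0,0,-0.0025,0.03,0,0,0],[0,0,-0.0025,0.03,0,0,0],[0,0,-0.0025,0.03,0,0,0],[0,0,0,0.03,0,0,0],[0,0,0,0.007,0,0,0],[0,0.02,0,0,0,0,0],[0,0.02,0,0,0,0,0],[0,0.02,0,0,0,0,0],[0,0.01,0,0,0,0,0],[0,0.005,0,0,0,0,0],[0,0.003,0,0,0,0,0],[0,0.003,0,0,0,0,0],[0,0.003,0,0,0,0,0],[0,0.003,0,0,0,0,0],[0,0.003,0,0,0,0,0],[0,0.003,0,0,0,0,0]]}}

```text
time_s: 3.98
tcp_pos: [0.6235, 0.0183, 0.1355]
eef_rot: [-180.0, 0.0, -89.9]
contact_force: [0.1, 1.6, 0.2]
gripper_width: 0.0007
gripper_force: 0.9
```

Request:
{"op": "apply_moves", "data": {"targets": [[0,0.004,0,0,0,0,0],[0,0.004,0,0,0,0,0],[0,0.004,0,0,0,0,0],[0,0.004,0,0,0,0,0],[0,0.004,0,0,0,0,0],[0,0.004,0,0,0,0,0],[0,0.004,0,0,0,0,0],[0,0.004,0,0,0,0,0],[0,0.004,0,0,0,0,0],[0,0.004,0,0,0,0,0],[0,0.004,0,0,0,0,0],[0,0.004,0,0,0,0,0],[0,0.002,0,0,0,0,0],[0,0.001,0,0,0,0,0],[0,0,0,0,0,0,0]]}}

```text
time_s: 5.23
tcp_pos: [0.6236, -0.0334, 0.1354]
eef_rot: [-180.0, -0.0, -90.0]
contact_force: [0.4, 0.6, -0.5]
gripper_width: 0.0006
gripper_force: 0.1
```

```bash
python3 - <<'E'
from h import *
s=get_state();print(s['tcp_pos'],s['contact_force'])
c=cap('top','t2.png');d=cap('side','s2.png')
a=c['frame'][150:330,300:500];b=d['frame'][120:250,230:390]
a=cv2.resize(a,None,fx=2,fy=2);b=cv2.resize(b,None,fx=2.4,fy=2.4)
H=max(a.shape[0],b.shape[0]);z=np.zeros((H,a.shape[1]+b.shape[1],3),np.uint8);z[:a.shape[0],:a.shape[1]]=a;z[:b.shape[0],a.shape[1]:]=b
cv2.imwrite('pics/c2.png',z[:,:,::-1])
E
```

```text
[ 0.62358384 -0.03344087  0.1354227 ] [ 0.38343712  0.61402478 -0.49232567]
```

View pics/c2.png

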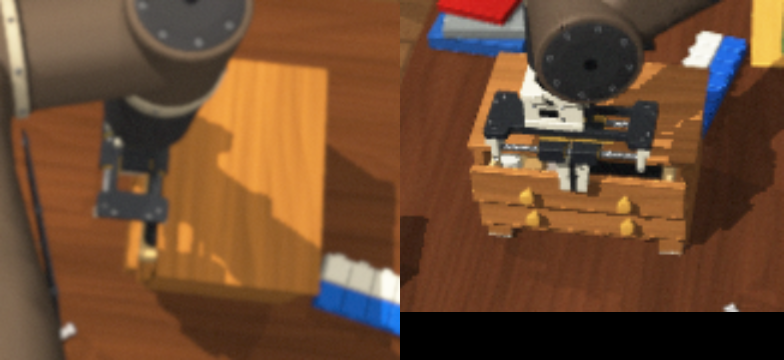

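The drawer is still about 20 mm open, with no stop felt yet. I'll carry on gently.

Request:
{"op": "apply_moves", "data": {"targets": [[0,0.002,0,0,0,0,0],[0,0.002,0,0,0,0,0],[0,0.002,0,0,0,0,0],[0,0.002,0,0,0,0,0],[0,0.001,0,0,0,0,0],[0,0.001,0,0,0,0,0],[0,0.001,0,0,0,0,0]]}}

```text
time_s: 5.92
tcp_pos: [0.6236, -0.0442, 0.1355]
eef_rot: [-180.0, 0.0, -89.9]
contact_force: [0.3, 0.8, -0.8]
gripper_width: 0.0006
gripper_force: 0.7
```

Request:
{"op": "apply_moves", "data": {"targets": [[0,0.001,0,0,0,0,0],[0,0.001,0,0,0,0,0],[0,0.001,0,0,0,0,0]]}}

```text
time_s: 6.17
tcp_pos: [0.6236, -0.0472, 0.1355]
eef_rot: [-180.0, 0.0, -89.9]
contact_force: [1.9, 1.1, -0.6]
gripper_width: 0.0005
gripper_force: 0.7
```

Request:
{"op": "apply_moves", "data": {"targets": [[0,0.001,0,0,0,0,0],[0,0.001,0,0,0,0,0]]}}

```text
time_s: 6.33
tcp_pos: [0.6236, -0.0492, 0.1355]
eef_rot: [-180.0, -0.0, -89.9]
contact_force: [0.8, 1.5, -0.2]
gripper_width: 0.0002
gripper_force: 0.7
```

Request:
{"op": "apply_moves", "data": {"targets": [[0,0.001,0,0,0,0,0],[0,0.001,0,0,0,0,0]]}}

```text
time_s: 6.5
tcp_pos: [0.6235, -0.0512, 0.1355]
eef_rot: [-180.0, -0.0, -89.9]
contact_force: [1.5, 1.6, 0.2]
gripper_width: 0.0004
gripper_force: 0.7
```

```bash
python3 - <<'E'
from h import *
s=get_state();print(s['tcp_pos'],s['contact_force'])
c=cap('wrist','w3.png');np.save('w3.npy',c,allow_pickle=True)
E
```

```text
[ 0.62353606 -0.05118161  0.13547939] [1.49399345 1.61344429 0.15282508]
```

View pics/w3.png

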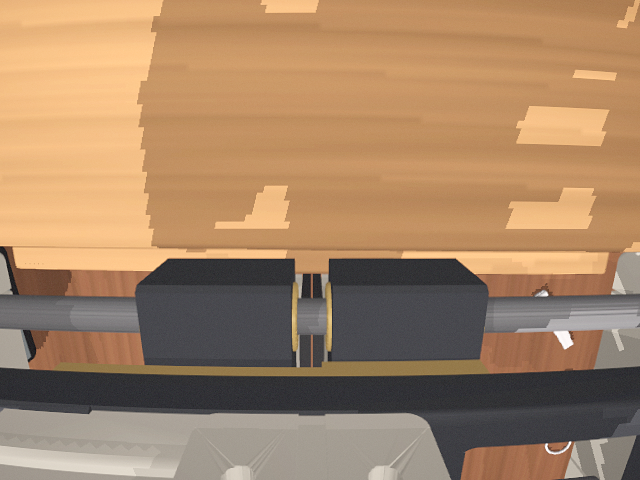

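The drawer front now shows as a strip at v≈249–271, just under the chest top's front edge at v≈248.

```bash
python3 - <<'E'
from h import *
c=np.load('w3.npy',allow_pickle=True).item()
print(plane(c,[[60,247],[600,250],[11,246],[637,250]],.162));print(plane(c,[[60,269],[600,274],[15,268],[606,274]],.148))
E
```

```text
[[ 0.72063503 -0.07756739  0.162     ]
 [ 0.50905631 -0.07658694  0.162     ]
 [ 0.74186428 -0.07786957  0.162     ]
 [ 0.49214809 -0.07651798  0.162     ]]
[[ 0.73207951 -0.06369264  0.148     ]
 [ 0.49538182 -0.06148514  0.148     ]
 [ 0.75383794 -0.0638683   0.148     ]
 [ 0.49237956 -0.06144446  0.148     ]]
```

Request:
{"op": "apply_moves", "data": {"targets": [[0,0.0006,0,0,0,0,0],[0,0.0006,0,0,0,0,0]]}}

```text
time_s: 6.72
tcp_pos: [0.6235, -0.0523, 0.1355]
eef_rot: [180.0, 0.0, -89.9]
contact_force: [0.7, 1.6, -1.0]
gripper_width: 0.0005
gripper_force: 0.7
```

Request:
{"op": "apply_moves", "data": {"targets": [[0,0.0006,0,0,0,0,0],[0,0.0006,0,0,0,0,0]]}}

```text
time_s: 6.88
tcp_pos: [0.6235, -0.0535, 0.1355]
eef_rot: [180.0, 0.0, -89.9]
contact_force: [0.3, 2.0, 0.1]
gripper_width: 0.0005
gripper_force: 0.7
```

Request:
{"op": "apply_moves", "data": {"targets": [[0,0.0005,0,0,0,0,0],[0,0.0005,0,0,0,0,0]]}}

```text
time_s: 7.05
tcp_pos: [0.6235, -0.0545, 0.1355]
eef_rot: [180.0, 0.0, -89.9]
contact_force: [-0.1, 1.1, -0.1]
gripper_width: 0.0003
gripper_force: 0.7
```

Request:
{"op": "apply_moves", "data": {"targets": [[0,0.0005,0,0,0,0,0],[0,0.0005,0,0,0,0,0]]}}

```text
time_s: 7.22
tcp_pos: [0.6235, -0.0555, 0.1355]
eef_rot: [180.0, 0.0, -89.9]
contact_force: [-0.4, 1.4, 1.1]
gripper_width: 0.0003
gripper_force: 0.7
```

Request:
{"op": "apply_moves", "data": {"targets": [[0,0.0005,0,0,0,0,0],[0,0,0,0,0,0,0]]}}

```text
time_s: 7.38
tcp_pos: [0.6235, -0.0561, 0.1355]
eef_rot: [180.0, -0.0, -89.9]
contact_force: [0.5, 0.2, 0.5]
gripper_width: 0.0007
gripper_force: 0.6
```

Request:
{"op": "apply_moves", "data": {"targets": [[0,0.0005,0,0,0,0,0],[0,0.0005,0,0,0,0,0]]}}

```text
time_s: 7.55
tcp_pos: [0.6235, -0.057, 0.1354]
eef_rot: [180.0, 0.0, -89.9]
contact_force: [0.4, 1.8, -0.2]
gripper_width: 0.0004
gripper_force: 0.7
```

Request:
{"op": "apply_moves", "data": {"targets": [[0,0.0005,0,0,0,0,0],[0,0.0005,0,0,0,0,0]]}}

```text
time_s: 7.72
tcp_pos: [0.6235, -0.0575, 0.1354]
eef_rot: [-180.0, 0.0, -89.9]
contact_force: [-0.1, 7.3, 1.2]
gripper_width: 0.0001
gripper_force: 3.2
```

Request:
{"op": "apply_moves", "data": {"targets": [[0,0.0005,0,0,0,0,0],[0,0,0,0,0,0,0]]}}

```text
time_s: 7.88
tcp_pos: [0.6236, -0.0575, 0.1355]
eef_rot: [-180.0, 0.1, -89.9]
contact_force: [-0.8, 7.8, 1.4]
gripper_width: 0.0006
gripper_force: 3.3
```

Firm stop reached at TCP y −0.0575: 7.8 N and no further travel, so the drawer is shut. I'll back away and look at the wedge.

Request:
{"op": "apply_moves", "data": {"targets": [[0,-0.005,0,0,0,0,0],[0,-0.025,0,0,0,0,0],[0,-0.03,0,0,0,0,0],[0,0,0,-0.03,0,0,0],[0,0,0,-0.035,0,0,0],[0.6,-0.034,0.0106,0,0,0,0],[0.6,-0.034,0.0106,0,0,0,0],[0.6,-0.034,0.0106,0,0,0,0],[0.6,-0.034,0.0106,0,0,0,0],[0.6,-0.034,0.0106,0,0,0,0],[0.6,-0.034,0.0106,0,0,0,0],[0.6,-0.034,0.0106,0,0,0,0],[0.6,0,0,0,0,0,0.0233],[0.6,0,0,0,0,0,0]]}}

```text
time_s: 9.05
tcp_pos: [0.5483, 0.2409, 0.2003]
eef_rot: [180.0, -0.0, -92.0]
contact_force: [0.1, -0.1, 0.0]
gripper_width: 0.0513
gripper_force: 0.0
```

```bash
cat > w.py <<'E'
from h import *
import sys
s=get_state();print(s['tcp_pos'],s['eef_rot'],s['gripper_width'])
n=sys.argv[1];c=cap('wrist',n+'.png');np.save(n+'.npy',c,allow_pickle=True)
E
python3 w.py w4
```

```text
[0.54828987 0.24090592 0.20034164] [ 1.79988894e+02 -4.93272016e-02 -9.19638616e+01] 0.05125285121271466
```

View pics/w4.png

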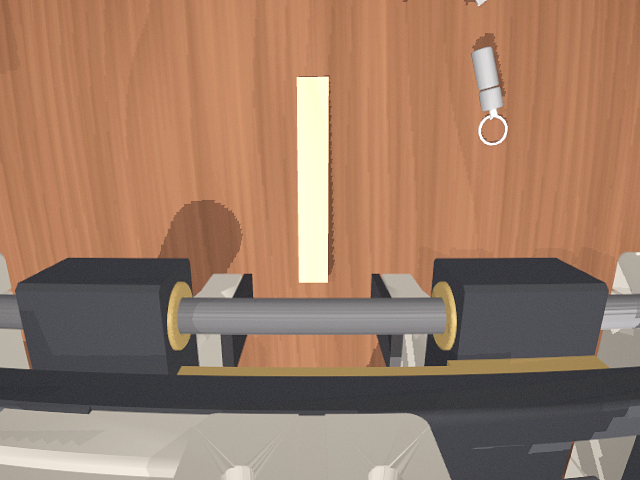

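The whole wedge is in view between the open fingers: thin end at v=76 (u 297–329), thick end at v=282 (u 299–328). It lies along the tool x axis.

```bash
python3 - <<'E'
from h import *
c=np.load('w4.npy',allow_pickle=True).item()
a=plane(c,[[297,76.5],[329,76.5]],.002);b=plane(c,[[299,282.5],[328,282.5]],.0115)
t,k=a.mean(0),b.mean(0);d=(k-t)[:2];print(a,b,np.linalg.norm(d),np.degrees(np.arctan2(d[0],d[1])),'grip',t[:2]+d/np.linalg.norm(d)*160)
D=depth(c,[[313,v] for v in range(82,282,22)]);print(D.round(4))
# height of top at thick end from two views: top-camera px of thick end
t0=np.load('top.npy',allow_pickle=True).item();o1,d1=ray(c,[[313.5,282.5]]);o2,d2=ray(t0,[[229,257.5]])
x=np.linalg.lstsq(np.c_[d1[0],-d2[0]],o2-o1,rcond=None)[0];print('thick end tri',o1+d1[0]*x[0],o2+d2[0]*x[1])
E
```

```text
[[0.5563556  0.11974663 0.002     ]
 [0.52794761 0.12069063 0.002     ]] [[0.56201202 0.30989978 0.0115    ]
 [0.53383445 0.31085581 0.0115    ]] 0.19024673273688608 1.738483481932836 grip [  5.39616843 160.04657206]
[[0.5423 0.1249 0.0018]
 [0.5429 0.1441 0.0042]
 [0.5436 0.1633 0.003 ]
 [0.5442 0.1828 0.0049]
 [0.5449 0.2027 0.0057]
 [0.5455 0.223  0.0058]
 [0.5462 0.2436 0.0069]
 [0.5469 0.2648 0.0076]
 [0.5476 0.2864 0.0083]
 [0.5483 0.3083 0.01  ]]
thick end tri [0.54789559 0.30867419 0.01596354] [0.54712851 0.30777623 0.01561703]
```

Request:
{"op": "apply_moves", "data": {"targets": [[0.6,-0.0195,0.0013,0.02,0,0,-0.002],[0.6,-0.0194,0.0013,0.03,0,0,0],[0.6,0,0,0.035,0,0,0],[0.6,0,0,0.035,0,0,0],[0.6,0,0,0.03,0,0,0],[0.6,0,0,0.015,0,0,0],[0.6,0,0,0.008,0,0,0],[0.6,0,0,0.006,0,0,0],[0.6,0,0,0,0,0,0]], "newtons": 30}}

```text
time_s: 9.85
tcp_pos: [0.548, 0.2776, 0.021]
eef_rot: [180.0, -0.0, -91.9]
contact_force: [-0.5, 0.6, 0.8]
gripper_width: 0.0527
gripper_force: 0.0
```

Request:
{"op": "apply_moves", "data": {"targets": [[0.2,0,0,0,0,0,0],[0.2,0,0,0,0,0,0],[0.2,0,0,0,0,0,0],[0.2,0,0,0,0,0,0],[0.2,0,0,0,0,0,0],[0.2,0,0,0,0,0,0],[0.2,0,0,0,0,0,0],[0.2,0,0,0,0,0,0]]}}

```text
time_s: 10.52
tcp_pos: [0.5478, 0.2785, 0.0216]
eef_rot: [-180.0, 0.0, -91.9]
contact_force: [-0.3, -0.5, 0.2]
gripper_width: 0.0178
gripper_force: 0.0
```

The fingers closed to 18 mm without catching anything, so I'll look.

```bash
python3 w.py w5; python3 - <<'E'
from h import *
d=cap('side')['frame'];w=cv2.imread('pics/w5.png')
a=cv2.resize(d[230:360,250:400],None,fx=2.5,fy=2.5)[:,:,::-1]
z=np.zeros((480,640+a.shape[1],3),np.uint8);z[:,:640]=w;z[:a.shape[0],640:]=a
cv2.imwrite('pics/c5.png',cv2.resize(z,(790,int(480*790/z.shape[1]))))
E
```

```text
[0.54777481 0.27849555 0.02155806] [-1.79994118e+02  7.05879830e-03 -9.18601862e+01] 0.01778122114433525
```

View pics/c5.png

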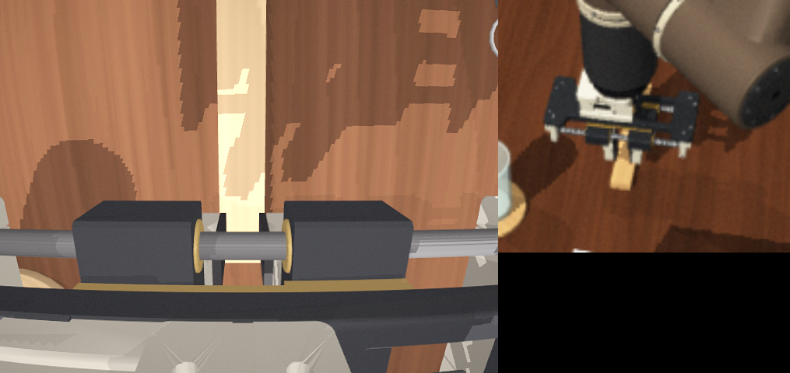

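The finger inner edges show at u≈225 and 262 in the scaled crop, inside the wedge's edges at 218–266. The tips are therefore probably above the wedge. I'll open and feel gently for the surface.

Request:
{"op": "apply_moves", "data": {"targets": [[0.6,0,0,0,0,0,0],[0.6,0,0,0,0,0,0],[0.6,0,0,0,0,0,0],[0.6,0,0,0,0,0,0],[0.6,0,0,0,0,0,0],[0.6,0,0,0,0,0,0],[0.6,0,0,0,0,0,0],[0.6,0,0,0.001,0,0,0],[0.6,0,0,0.001,0,0,0],[0.6,0,0,0,0,0,0]]}}

```text
time_s: 11.45
tcp_pos: [0.5476, 0.2783, 0.0192]
eef_rot: [180.0, -0.0, -91.9]
contact_force: [0.4, 0.1, -0.5]
gripper_width: 0.0525
gripper_force: 0.0
```

```bash
python3 - <<'E'
from h import *
s=get_state();print(s['tcp_pos'],s['contact_force'],s['gripper_width'])
T=np.array([s['tcp_pos']])
for n in('side','top'):
    c=cap(n);v,u=np.mgrid[0:480,0:640];uv=np.c_[u.ravel(),v.ravel()];P=depth(c,uv)
    q=(abs(P[:,0]-T[0,0])<.06)&(abs(P[:,1]-T[0,1])<.022)&(P[:,2]<.07)
    h=np.histogram(P[q][:,2],bins=np.arange(-.005,.07,.005));print(n,h[0])
c=cap('wrist','w6.png');np.save('w6.npy',c,allow_pickle=True)
P=depth(c,uv);g=P.reshape(480,640,3)
for uu in(225/790*998,262/790*998,200,360):
    print(int(uu),[(v,g[v,int(uu)].round(3).tolist()) for v in range(260,300,12)])
E
```

```text
[0.54763352 0.27828835 0.01919161] [ 0.37350857  0.13396766 -0.52426693] 0.05253515817799855
side [227 143  83  44   1   1   4  14  19  17  20  13  17   6   8]
top [37 21 23 27  1  0  0  0  0  0  0  0  0  0  0]
284 [(260, [0.56, 0.268, 0.008]), (272, [0.56, 0.274, 0.008]), (284, [0.56, 0.28, 0.01]), (296, [0.561, 0.286, 0.009])]
330 [(260, [0.538, 0.269, 0.009]), (272, [0.538, 0.275, 0.009]), (284, [0.538, 0.281, 0.009]), (296, [0.538, 0.287, 0.01])]
200 [(260, [0.603, 0.27, -0.001]), (272, [0.604, 0.276, -0.001]), (284, [0.605, 0.283, -0.002]), (296, [0.587, 0.266, 0.056])]
360 [(260, [0.522, 0.273, -0.001]), (272, [0.523, 0.279, -0.0]), (284, [0.522, 0.286, -0.002]), (296, [0.522, 0.292, -0.002])]
```

Request:
{"op": "apply_moves", "data": {"targets": [[0.6,0,0,0.001,0,0,0],[0.6,0,0,0,0,0,0]]}}

```text
time_s: 11.77
tcp_pos: [0.5477, 0.2784, 0.0183]
eef_rot: [180.0, -0.0, -91.9]
contact_force: [0.6, -0.4, 0.3]
gripper_width: 0.0522
gripper_force: 0.0
```

Request:
{"op": "apply_moves", "data": {"targets": [[0.6,0,0,0.001,0,0,0],[0.6,0,0,0,0,0,0]]}}

```text
time_s: 11.93
tcp_pos: [0.5477, 0.2784, 0.0173]
eef_rot: [180.0, -0.0, -91.9]
contact_force: [0.4, 0.5, 0.5]
gripper_width: 0.0526
gripper_force: 0.0
```

Request:
{"op": "apply_moves", "data": {"targets": [[0.6,0,0,0.001,0,0,0],[0.6,0,0,0,0,0,0]]}}

```text
time_s: 12.1
tcp_pos: [0.5477, 0.2784, 0.0163]
eef_rot: [180.0, -0.0, -91.9]
contact_force: [0.7, 0.4, 0.8]
gripper_width: 0.0527
gripper_force: 0.0
```

Request:
{"op": "apply_moves", "data": {"targets": [[0.6,0,0,0.001,0,0,0],[0.6,0,0,0.001,0,0,0]]}}

```text
time_s: 12.27
tcp_pos: [0.5478, 0.2784, 0.0144]
eef_rot: [-180.0, 0.0, -91.9]
contact_force: [0.3, 0.1, 0.7]
gripper_width: 0.0526
gripper_force: 0.0
```

Request:
{"op": "apply_moves", "data": {"targets": [[0.6,0,0,0.001,0,0,0],[0.6,0,0,0.001,0,0,0]]}}

```text
time_s: 12.43
tcp_pos: [0.5477, 0.2784, 0.0123]
eef_rot: [180.0, -0.0, -91.9]
contact_force: [-0.0, 0.3, 1.0]
gripper_width: 0.0526
gripper_force: 0.0
```

Request:
{"op": "apply_moves", "data": {"targets": [[0.6,0,0,0.001,0,0,0],[0.6,0,0,0.001,0,0,0]]}}

```text
time_s: 12.6
tcp_pos: [0.5478, 0.2784, 0.0103]
eef_rot: [180.0, -0.0, -91.9]
contact_force: [0.5, -0.4, -0.3]
gripper_width: 0.0525
gripper_force: 0.0
```

```bash
python3 - <<'E'
from h import *
s=get_state();T=s['tcp_pos'];print(T)
c=cap('side','s7.png');v,u=np.mgrid[0:480,0:640];uv=np.c_[u.ravel(),v.ravel()];P=depth(c,uv)
hsv=cv2.cvtColor(c['frame'],cv2.COLOR_RGB2HSV).reshape(-1,3)
q=(abs(P[:,0]-T[0])<.06)&(abs(P[:,1]-T[1])<.05)&(P[:,2]<.08)&(hsv[:,1]<70)
Q=P[q];i=Q[:,2].argsort()[:25]
for a,b,h in zip(Q[i],uv[q][i],hsv[q][i]): print(a.round(3),b,h)
E
```

```text
[0.54776656 0.2783873  0.0103205 ]
[0.586 0.287 0.022] [300 313] [ 20  44 186]
[0.51  0.292 0.023] [328 317] [ 20  47 158]
[0.513 0.29  0.024] [327 316] [ 23  41 199]
[0.58  0.288 0.024] [302 313] [ 20  47 184]
[0.507 0.293 0.024] [329 317] [ 17  59 160]
[0.588 0.29  0.026] [299 313] [ 20  50 185]
[0.583 0.29  0.026] [301 313] [ 21  48 191]
[0.518 0.293 0.027] [325 316] [ 19  53 129]
[0.575 0.284 0.027] [304 311] [ 0 26 20]
[0.577 0.291 0.028] [303 313] [11 61 46]
[0.588 0.289 0.028] [299 312] [ 22  37 209]
[0.521 0.291 0.029] [324 315] [15 44 58]
[0.575 0.288 0.029] [304 312] [15 38 27]
[0.585 0.29  0.03 ] [300 312] [ 25  34 207]
[0.518 0.292 0.03 ] [325 315] [ 24  39 136]
[0.515 0.295 0.03 ] [326 316] [ 22  41 195]
[0.513 0.291 0.03 ] [327 315] [ 24  36 210]
[0.58  0.29  0.031] [302 312] [ 23  39 197]
[0.577 0.29  0.031] [303 312] [60 14 37]
[0.507 0.294 0.031] [329 316] [ 23  40 192]
[0.508 0.291 0.031] [329 315] [ 22  39 194]
[0.582 0.291 0.031] [301 312] [ 24  34 211]
[0.58  0.288 0.033] [302 311] [ 23  37 178]
[0.521 0.291 0.033] [324 314] [13 31 57]
[0.51  0.293 0.033] [328 315] [ 24  37 209]
```

Depth from the side camera puts the finger ends at z≈0.022 while the reported TCP is 0.010. So the tips sit well above where the text puts them. I'll keep lowering and feel for the contact.

Request:
{"op": "apply_moves", "data": {"targets": [[0.6,0,0,0.002,0,0,0],[0.6,0,0,0.002,0,0,0],[0.6,0,0,0.001,0,0,0]]}}

```text
time_s: 12.9
tcp_pos: [0.5476, 0.2783, 0.0051]
eef_rot: [180.0, -0.0, -91.9]
contact_force: [-0.4, 0.3, 0.4]
gripper_width: 0.0524
gripper_force: 0.0
```

Request:
{"op": "apply_moves", "data": {"targets": [[0.6,0,0,0.001,0,0,0],[0.6,0,0,0.001,0,0,0],[0.6,0,0,0.001,0,0,0]]}}

```text
time_s: 13.15
tcp_pos: [0.5478, 0.2784, 0.0023]
eef_rot: [180.0, -0.0, -91.9]
contact_force: [-0.2, -0.7, 0.1]
gripper_width: 0.0527
gripper_force: 0.0
```

```bash
python3 - <<'E'
from h import *
s=get_state();T=s['tcp_pos'];print(T,s['eef_rot'],s['contact_force'],s['joints'])
c=cap('side','s8.png');cv2.imwrite('pics/c8.png',cv2.resize(c['frame'][250:350,250:390],None,fx=5,fy=5,interpolation=cv2.INTER_CUBIC)[:,:,::-1])
E
```

```text
[0.54777916 0.27841969 0.00234642] [ 1.79999599e+02 -2.50265440e-03 -9.18607554e+01] [-0.20188828 -0.7089815   0.11780896] [ 4.51318256e+01  2.70932845e+01 -2.09768588e+01  2.11535274e-03
 -4.19319606e+01 -4.69941547e+01]
```

View pics/c8.png

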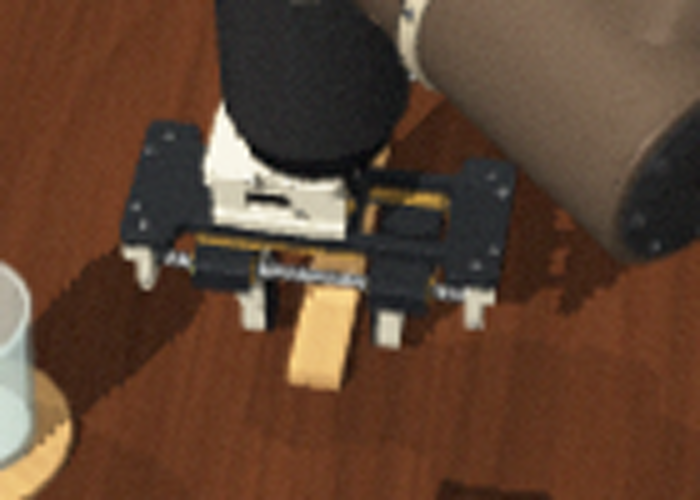

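The side crop shows the two inner finger ends at (255,325) and (390,345), straddling the wedge and still just above the surface. The body's outer brackets end at (145,285) and (480,325).

```bash
python3 - <<'E'
from h import *
c=cap('side')
uv=[[301,315],[328,319.2],[279,307.5],[346,315.5]]
o,d=ray(c,uv)
for Y in(.279,.288): print(Y,(o+d*((Y-o[1])/d[:,1:2])).round(4).tolist())
print(depth(c,[[301,313],[328,317],[279,305],[346,313]]).round(4))
E
```

```text
0.279 [[0.5853, 0.279, 0.0016], [0.512, 0.279, -0.0051], [0.644, 0.279, 0.0254], [0.4638, 0.279, 0.0198]]
0.288 [[0.5834, 0.288, 0.0141], [0.5108, 0.288, 0.0075], [0.6415, 0.288, 0.0377], [0.4631, 0.288, 0.0321]]
[[0.5829 0.2888 0.0243]
 [0.5106 0.2891 0.0189]
 [0.6316 0.3205 0.0929]
 [0.4607 0.3197 0.0864]]
```

Request:
{"op": "apply_moves", "data": {"targets": [[0.6,0,0,0.001,0,0,0],[0.6,0,0,0.001,0,0,0]]}}

```text
time_s: 13.42
tcp_pos: [0.5479, 0.2785, 0.0005]
eef_rot: [-180.0, 0.0, -91.9]
contact_force: [-0.0, -0.2, 0.1]
gripper_width: 0.0526
gripper_force: 0.0
```

Request:
{"op": "apply_moves", "data": {"targets": [[0.6,0,0,0.001,0,0,0],[0.6,0,0,0.001,0,0,0]]}}

```text
time_s: 13.58
tcp_pos: [0.5478, 0.2784, -0.0016]
eef_rot: [-180.0, 0.0, -91.9]
contact_force: [-0.0, -0.5, -0.9]
gripper_width: 0.0531
gripper_force: 0.0
```

Request:
{"op": "apply_moves", "data": {"targets": [[0.6,0,0,0.001,0,0,0],[0.6,0,0,0.001,0,0,0]]}}

```text
time_s: 13.75
tcp_pos: [0.5478, 0.2784, -0.0037]
eef_rot: [180.0, 0.0, -91.9]
contact_force: [-0.0, 0.0, 0.1]
gripper_width: 0.0525
gripper_force: 0.0
```

Request:
{"op": "apply_moves", "data": {"targets": [[0.6,0,0,0.001,0,0,0],[0.6,0,0,0.001,0,0,0]]}}

```text
time_s: 13.92
tcp_pos: [0.5477, 0.2784, -0.0057]
eef_rot: [180.0, -0.0, -91.9]
contact_force: [-0.3, -0.5, 0.1]
gripper_width: 0.0526
gripper_force: 0.0
```

Request:
{"op": "apply_moves", "data": {"targets": [[0.6,0,0,0.001,0,0,0],[0.6,0,0,0,0,0,0]]}}

```text
time_s: 14.08
tcp_pos: [0.5477, 0.2783, -0.0068]
eef_rot: [180.0, -0.0, -91.9]
contact_force: [-0.6, -0.4, 0.2]
gripper_width: 0.0526
gripper_force: 0.0
```

Request:
{"op": "apply_moves", "data": {"targets": [[0.6,0,0,0.001,0,0,0],[0.6,0,0,0,0,0,0]]}}

```text
time_s: 14.25
tcp_pos: [0.5477, 0.2784, -0.0077]
eef_rot: [180.0, -0.0, -91.9]
contact_force: [0.3, -1.1, -0.9]
gripper_width: 0.0527
gripper_force: 0.0
```

Request:
{"op": "apply_moves", "data": {"targets": [[0.6,0,0,0.001,0,0,0],[0.6,0,0,0,0,0,0]]}}

```text
time_s: 14.42
tcp_pos: [0.5477, 0.2784, -0.0087]
eef_rot: [180.0, -0.0, -91.9]
contact_force: [0.2, 1.2, -0.4]
gripper_width: 0.0526
gripper_force: 0.0
```

Request:
{"op": "apply_moves", "data": {"targets": [[0.6,0,0,0.001,0,0,0],[0.6,0,0,0,0,0,0]]}}

```text
time_s: 14.58
tcp_pos: [0.5478, 0.2784, -0.0088]
eef_rot: [-180.0, -0.0, -91.8]
contact_force: [-2.8, -1.2, 7.5]
gripper_width: 0.0529
gripper_force: 3.7
```

Request:
{"op": "apply_moves", "data": {"targets": [[0.6,0,0,0.001,0,0,0],[0.6,0,0,0,0,0,0]]}}

```text
time_s: 14.75
tcp_pos: [0.5478, 0.2784, -0.0089]
eef_rot: [-180.0, -0.0, -91.8]
contact_force: [-5.2, -2.6, 15.3]
gripper_width: 0.0524
gripper_force: 7.9
```

```bash
python3 - <<'E'
from h import *
s=get_state();T=s['tcp_pos'];print(T,s['contact_force'])
c=cap('side','s9.png');v,u=np.mgrid[0:480,0:640];uv=np.c_[u.ravel(),v.ravel()];P=depth(c,uv)
hsv=cv2.cvtColor(c['frame'],cv2.COLOR_RGB2HSV).reshape(-1,3)
q=(abs(P[:,0]-T[0])<.06)&(abs(P[:,1]-T[1])<.03)&(P[:,2]<.08)&(hsv[:,1]<70)
print(np.sort(P[q][:,2])[:12].round(4))
E
```

```text
[ 0.54778892  0.27841373 -0.00885233] [-5.24251749 -2.58212369 15.28059444]
[-0.0003  0.0024  0.0065  0.0067  0.0069  0.007   0.0085  0.0085  0.0093
  0.0095  0.0098  0.0099]
```

Surface touched at reported TCP z = −0.0088, so the tip offset is now known. Lift about 1 mm clear and grip.

Request:
{"op": "apply_moves", "data": {"targets": [[0.6,0,0,-0.003,0,0,0],[0.6,0,0,0,0,0,0],[0,0,0,0,0,0,0],[0,0,0,0,0,0,0],[0,0,0,0,0,0,0],[0,0,0,0,0,0,0],[0,0,0,0,0,0,0],[0,0,0,0,0,0,0]], "newtons": 30}}

```text
time_s: 15.47
tcp_pos: [0.5477, 0.2783, -0.0078]
eef_rot: [180.0, -0.0, -91.9]
contact_force: [0.5, -0.3, -0.6]
gripper_width: 0.0271
gripper_force: 30.0
```

Gripped (27 mm). With the tool upright, the camera and body would come close to the drawer fronts during insertion. I'll release, tilt 12° away from the chest, and regrip.

Request:
{"op": "apply_moves", "data": {"targets": [[0.55,0,0,0,0,0,0],[0.55,0,0,0,0,0,0],[0.55,0,0,0,0,0,0],[0.55,0,0,0,0,0,0],[0.55,0,0,-0.0025,0,0,0],[0.55,0,0,0,0,0.0667,0],[0.55,0,0,0,0,0.0667,0],[0.55,0,0,0,0,0,0]]}}

```text
time_s: 16.13
tcp_pos: [0.5486, 0.2806, -0.0052]
eef_rot: [-179.9, -12.4, -91.7]
contact_force: [1.7, 0.8, -0.1]
gripper_width: 0.0485
gripper_force: 0.0
```

Request:
{"op": "apply_moves", "data": {"targets": [[0,0,0,0,0,0,0],[0,0,0,0,0,0,0],[0,0,0,0,0,0,0],[0,0,0,0,0,0,0],[0,0,0,0,0,0,0],[0,0,0,0,0,0,0]], "newtons": 40}}

```text
time_s: 16.63
tcp_pos: [0.5479, 0.278, -0.0047]
eef_rot: [-180.0, -12.0, -91.9]
contact_force: [-0.1, -0.0, 0.1]
gripper_width: 0.0276
gripper_force: 40.0
```

Request:
{"op": "apply_moves", "data": {"targets": [[0,0.0031,0,-0.0147,0,0,0],[0,0,0,0,0.0035,0,-0.0163],[0,0.0244,0,0.0052,0,0,0],[0,0.0245,0,0.0052,0,0,0],[0,0.0244,0,0.0052,0,0,0],[0,0.012,-0.0317,0.00255,0,0,0],[0,0.012,-0.0317,0.00255,0,0,0],[0,0.012,-0.0317,0.00255,0,0,0],[0,0.012,-0.0317,0.00255,0,0,0],[0,0.012,-0.0317,0.00255,0,0,0],[0,0.012,-0.0317,0.00255,0,0,0],[0,0,0,0,0,0,0],[0,0,0,0,0,0,0]]}}

```text
time_s: 17.72
tcp_pos: [0.7379, 0.127, 0.0088]
eef_rot: [180.0, -12.0, -90.5]
contact_force: [-0.5, 0.8, -1.2]
gripper_width: 0.0271
gripper_force: 40.0
```

```bash
python3 w.py w10
```

```text
[0.73789028 0.12699578 0.00877552] [179.97524694 -12.00874652 -90.47505549] 0.02705738802251916
```

View pics/w10.png

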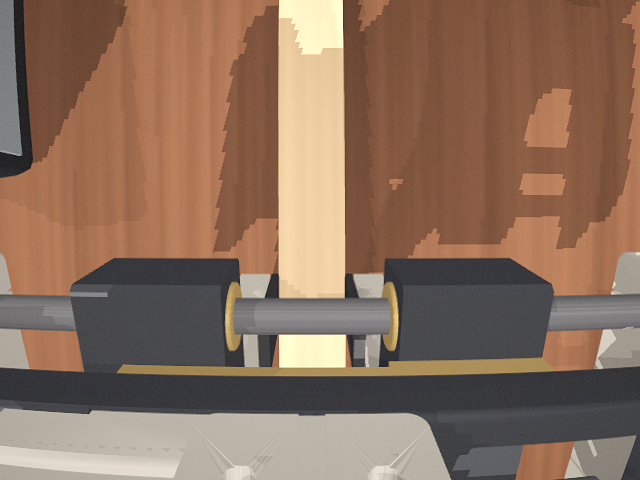

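The wedge is held straight along the tool, and its tip is out of view. The dark clock is at top left. I'll use my last picture for a close side and top view of the tip, foot and clock.

```bash
python3 - <<'E'
from h import *
c=cap('side');t=cap('top');np.save('s10.npy',c,allow_pickle=True);np.save('t10.npy',t,allow_pickle=True)
a=cv2.resize(c['frame'][190:290,220:350],None,fx=6,fy=6,interpolation=cv2.INTER_CUBIC)
cv2.imwrite('pics/c10.png',a[:,:,::-1])
t0=np.load('top.npy',allow_pickle=True).item()
for n,c in(('top',t0),('side',np.load('side.npy',allow_pickle=True).item()),('w',np.load('w10.npy',allow_pickle=True).item())):
    v,u=np.mgrid[0:480,0:640];P=depth(c,np.c_[u.ravel(),v.ravel()])
    q=(c['range_z'].ravel()>0)&(P[:,0]>.765)&(P[:,0]<.95)&(abs(P[:,1]-.02)<.15)&(P[:,2]>.03)&(P[:,2]<.14)
    print(n,q.sum(),P[q].min(0).round(3),P[q].max(0).round(3)) if q.sum() else 0
E
```

```text
top 916 [ 0.871 -0.037  0.03 ] [0.925 0.075 0.096]
side 652 [ 0.872 -0.035  0.03 ] [0.924 0.084 0.098]
w 26452 [0.765 0.105 0.031] [0.82  0.138 0.137]
```

View pics/c10.png

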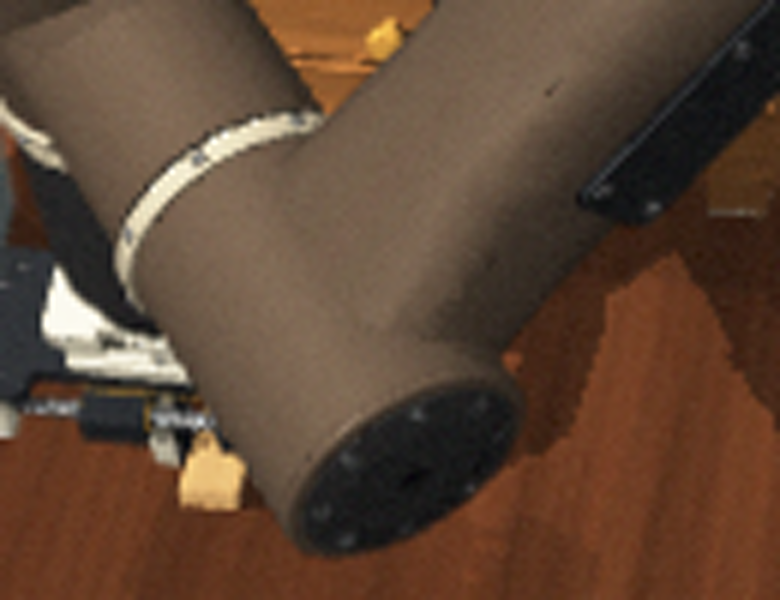

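The elbow hides the tip from the side. The clock starts at x=0.871, which leaves room for the gripper body (0.835). The wedge's sideways place can come from the wrist picture, and the foot's from the earlier ones.

```bash
python3 - <<'E'
from h import *
c=np.load('w10.npy',allow_pickle=True).item()
g=cv2.cvtColor(c['frame'],cv2.COLOR_RGB2HSV)
for v in(20,80,120,180,240):
    r=c['frame'][v].astype(int);m=(r[:,0]>200)&(r[:,1]>160);u=np.where(m)[0];u=u[(u>250)&(u<370)]
    D=depth(c,[[311,v]])[0];p=plane(c,[[u.min()-.5,v],[u.max()+.5,v]],D[2]);print(v,u.min(),u.max(),D.round(4),p.round(4)[:,:2].tolist(),p.mean(0).round(4))
s=cv2.imread('pics/s2.png');S=np.load('side.npy',allow_pickle=True).item()
print('base rows')
h=cv2.cvtColor(s,cv2.COLOR_BGR2HSV)
for v in range(208,222,1): print(v,' '.join('%3d'%x for x in h[v,258:284,2]))
print(plane(S,[[266,219],[277,219]],.004), plane(S,[[266,217],[277,217]],.004))
E
```

```text
20 279 342 [0.7366 0.0091 0.017 ] [[0.7508, 0.009], [0.7229, 0.0092]] [0.7369 0.0091 0.017 ]
80 279 342 [0.7368 0.0365 0.0187] [[0.7508, 0.0363], [0.7234, 0.0365]] [0.7371 0.0364 0.0187]
120 279 343 [0.737  0.0536 0.0184] [[0.7509, 0.0535], [0.7231, 0.0537]] [0.737  0.0536 0.0184]
180 278 344 [0.7372 0.0795 0.0203] [[0.7513, 0.0794], [0.723, 0.0796]] [0.7372 0.0795 0.0203]
240 279 344 [0.7374 0.1049 0.0204] [[0.7512, 0.1048], [0.7231, 0.105]] [0.7372 0.1049 0.0204]
base rows
208 107 101  98 109 109 139 173 169 166 167 169 169 167 170 169 172 175 171 171 172 173 167 169 168 170 171
209 101 100 101 106 106 118 164 167 163 165 166 163 164 167 168 172 167 170 170 173 173 169 169 173 173 206
210 103  98 103 109 109 122 174 168 171 170 167 168 168 167 164 164 163 171 169 170 168 170 173 169 185 237
211  97 101 106 105 108 105 174 175 179 179 175 172 174 174 172 172 172 169 169 166 169 166 168 169 193 218
212  98 102 108 105 106 102 172 169 194 201 175 167 169 169 169 170 172 174 172 181 179 181 177 175 192 211
213 101 102 108 109 103 102 144 142 161 163 163  91  89 117 115 124 151 157 160 
[... 349 characters left out ...]
94
217 102 105 109 102 101 107 108  98 106 181 174 178 162 164 159 149 153 155 107  46  57  88  91  96  96  92
218 104 108 109 100 100 108 103  98 101 104 102  95 119 124  96 131 131 169 102  52  57  86  88  95  97  90
219 107 112 105 102 100 105 100  99  98 105  96  90  94  95 101 102  93  81  82  85  87  84  85  91  93  93
220 106 108 104 102 104 107 103  98  99 102 103  89  97  98  97 101  86  80  86  84  87  87  96  93  94  95
221 108 108 101 101 106 103  99  97 103 101 101  95 103  99 100  96  89  84  85  84  83  85  90  95  95  95
[[ 0.7520237  -0.07135458  0.004     ]
 [ 0.71765259 -0.07542861  0.004     ]] [[ 0.7538235  -0.08021163  0.004     ]
 [ 0.71933079 -0.08429252  0.004     ]]
```

Request:
{"op": "apply_moves", "data": {"targets": [[0,-0.0014,0.001,0.0065,0,0,0],[0,-0.0008,0,0.004,0,0,0],[0,-0.0004,0,0.0015,0,0,0],[0,-0.0002,0,0.001,0,0,0],[0,0,0,0,0,0,0],[0,0,0,0,0,0,0]]}}

```text
time_s: 18.37
tcp_pos: [0.736, 0.1289, -0.0033]
eef_rot: [-180.0, -12.0, -90.3]
contact_force: [-0.3, -0.8, 0.0]
gripper_width: 0.0273
gripper_force: 40.0
```

Request:
{"op": "apply_moves", "data": {"targets": [[0,-0.0002,0,0.001,0,0,0],[0,0,0,0,0,0,0],[0,0,0,0,0,0,0]]}}

```text
time_s: 18.62
tcp_pos: [0.736, 0.1287, -0.0043]
eef_rot: [-180.0, -12.0, -90.4]
contact_force: [-0.6, 0.2, -0.4]
gripper_width: 0.0275
gripper_force: 40.0
```

Request:
{"op": "apply_moves", "data": {"targets": [[0,-0.0001,0,0.0005,0,0,0],[0,0,0,0,0,0,0]]}}

```text
time_s: 18.78
tcp_pos: [0.7362, 0.1287, -0.0047]
eef_rot: [-180.0, -12.0, -90.4]
contact_force: [-0.4, 0.1, -0.1]
gripper_width: 0.0274
gripper_force: 40.0
```

```bash
python3 - <<'E'
from h import *
s=get_state();print(s['tcp_pos'],s['eef_rot'],s['contact_force'],s['moment'])
c=cap('wrist');np.save('w11.npy',c,allow_pickle=True)
for v in(20,80,120,180,240):
    r=c['frame'][v].astype(int);m=(r[:,0]>190)&(r[:,1]>150);u=np.where(m)[0];u=u[(u>250)&(u<370)]
    D=np.median(depth(c,[[q,v] for q in range(290,330)]),0);p=plane(c,[[u.min()-.5,v],[u.max()+.5,v]],D[2]);print(v,u.min(),u.max(),D.round(4),p.mean(0).round(4))
E
```

```text
[ 0.73616291  0.12872869 -0.00468043] [-179.9818913   -12.00420458  -90.36709128] [-0.42297939  0.1289859  -0.1147467 ] [7.08346852e-01 1.27067970e-01 4.88745422e-04]
20 279 342 [0.7358 0.0106 0.0031] [0.7353 0.0106 0.0031]
80 278 343 [0.7359 0.0379 0.0046] [0.7355 0.0379 0.0046]
120 278 343 [0.736  0.0554 0.0053] [0.7356 0.0554 0.0053]
180 278 344 [0.7362 0.0812 0.0067] [0.7355 0.0812 0.0067]
240 279 344 [0.7363 0.1065 0.0079] [0.7355 0.1066 0.0079]
```

Request:
{"op": "apply_moves", "data": {"targets": [[0,0.00489,0,0.00104,0,0,0],[0,0.00489,0,0.00104,0,0,0],[0,0.00489,0,0.00104,0,0,0],[0,0.00489,0,0.00104,0,0,0],[0,0.00489,0,0.00104,0,0,0],[0,0.00489,0,0.00104,0,0,0],[0,0.00489,0,0.00104,0,0,0],[0,0.00489,0,0.00104,0,0,0],[0,0.00489,0,0.00104,0,0,0],[0,0,0,0,0,0,0]]}}

```text
time_s: 19.67
tcp_pos: [0.7357, 0.0825, -0.0047]
eef_rot: [180.0, -12.0, -90.4]
contact_force: [0.8, -1.8, 1.7]
gripper_width: 0.0274
gripper_force: 40.0
```

Request:
{"op": "apply_moves", "data": {"targets": [[0,0.00293,0,0.00062,0,0,0],[0,0.00293,0,0.00062,0,0,0],[0,0.00293,0,0.00062,0,0,0],[0,0.00293,0,0.00062,0,0,0],[0,0.00293,0,0.00062,0,0,0],[0,0.00293,0,0.00062,0,0,0],[0,0,0,0,0,0,0]]}}

```text
time_s: 20.25
tcp_pos: [0.7357, 0.0651, -0.0047]
eef_rot: [-180.0, -12.0, -90.4]
contact_force: [0.2, -1.5, 1.9]
gripper_width: 0.0273
gripper_force: 40.0
```

Request:
{"op": "apply_moves", "data": {"targets": [[0,0.00196,0,0.00042,0,0,0],[0,0.00196,0,0.00042,0,0,0],[0,0.00196,0,0.00042,0,0,0],[0,0.00098,0,0.00021,0,0,0]]}}

```text
time_s: 20.58
tcp_pos: [0.7357, 0.0586, -0.0047]
eef_rot: [-180.0, -12.0, -90.4]
contact_force: [-0.8, 1.9, 3.5]
gripper_width: 0.0273
gripper_force: 40.0
```

Request:
{"op": "apply_moves", "data": {"targets": [[0,0.00098,0,0.00021,0,0,0],[0,0.00098,0,0.00021,0,0,0],[0,0.00098,0,0.00021,0,0,0],[0,0,0,0,0,0,0]]}}

```text
time_s: 20.92
tcp_pos: [0.7357, 0.0557, -0.0047]
eef_rot: [-180.0, -12.0, -90.4]
contact_force: [0.7, 1.5, 3.0]
gripper_width: 0.0274
gripper_force: 40.0
```

Request:
{"op": "apply_moves", "data": {"targets": [[0,0.00098,0,0.00021,0,0,0],[0,0.00098,0,0.00021,0,0,0],[0,0.00098,0,0.00021,0,0,0],[0,0,0,0,0,0,0]]}}

```text
time_s: 21.25
tcp_pos: [0.7357, 0.0526, -0.0047]
eef_rot: [-180.0, -12.0, -90.4]
contact_force: [0.3, 2.9, 4.4]
gripper_width: 0.0272
gripper_force: 40.0
```

Request:
{"op": "apply_moves", "data": {"targets": [[0,0.00098,0,0.00021,0,0,0],[0,0.00098,0,0.00021,0,0,0],[0,0.00098,0,0.00021,0,0,0],[0,0,0,0,0,0,0]]}}

```text
time_s: 21.58
tcp_pos: [0.7357, 0.0496, -0.0047]
eef_rot: [-180.0, -12.0, -90.4]
contact_force: [0.0, 3.1, 5.0]
gripper_width: 0.0274
gripper_force: 40.0
```

Request:
{"op": "apply_moves", "data": {"targets": [[0,0.0001,0,-0.0004,0,0,0],[0,0,0,0,0,0,0],[0,0,0,0,0,0,0]]}}

```text
time_s: 21.83
tcp_pos: [0.7352, 0.0493, -0.0047]
eef_rot: [180.0, -12.0, -90.4]
contact_force: [0.9, 0.8, 1.8]
gripper_width: 0.0274
gripper_force: 40.0
```

Request:
{"op": "apply_moves", "data": {"targets": [[0,0.00098,0,0.00021,0,0,0],[0,0.00098,0,0.00021,0,0,0],[0,0,0,0,0,0,0]]}}

```text
time_s: 22.08
tcp_pos: [0.7352, 0.0474, -0.0047]
eef_rot: [180.0, -12.0, -90.4]
contact_force: [-0.0, 1.3, 1.7]
gripper_width: 0.0273
gripper_force: 40.0
```

Request:
{"op": "apply_moves", "data": {"targets": [[0,0.00098,0,0.00021,0,0,0],[0,0.00098,0,0.00021,0,0,0],[0,0,0,0,0,0,0]]}}

```text
time_s: 22.33
tcp_pos: [0.7352, 0.0453, -0.0047]
eef_rot: [180.0, -12.0, -90.4]
contact_force: [-0.7, 0.0, -0.3]
gripper_width: 0.0271
gripper_force: 40.0
```

Request:
{"op": "apply_moves", "data": {"targets": [[0,0.00098,0,0.00021,0,0,0],[0,0.00098,0,0.00021,0,0,0],[0,0.00098,0,0.00021,0,0,0]]}}

```text
time_s: 22.58
tcp_pos: [0.7352, 0.0424, -0.0047]
eef_rot: [180.0, -12.0, -90.4]
contact_force: [0.0, 0.1, 0.3]
gripper_width: 0.0274
gripper_force: 40.0
```

Request:
{"op": "apply_moves", "data": {"targets": [[0,0.00098,0,0.00021,0,0,0],[0,0.00098,0,0.00021,0,0,0],[0,0.00098,0,0.00021,0,0,0]]}}

```text
time_s: 22.83
tcp_pos: [0.7352, 0.0394, -0.0046]
eef_rot: [180.0, -12.0, -90.4]
contact_force: [0.1, -0.6, 0.1]
gripper_width: 0.0274
gripper_force: 40.0
```

Request:
{"op": "apply_moves", "data": {"targets": [[0,0.00098,0,0.00021,0,0,0],[0,0.00098,0,0.00021,0,0,0],[0,0.00098,0,0.00021,0,0,0]]}}

```text
time_s: 23.08
tcp_pos: [0.7353, 0.0365, -0.0045]
eef_rot: [180.0, -12.0, -90.4]
contact_force: [-0.0, 0.2, -0.6]
gripper_width: 0.0272
gripper_force: 40.0
```

Request:
{"op": "apply_moves", "data": {"targets": [[0,0.00098,0,0.00021,0,0,0],[0,0.00098,0,0.00021,0,0,0],[0,0.00098,0,0.00021,0,0,0]]}}

```text
time_s: 23.33
tcp_pos: [0.7354, 0.0336, -0.0045]
eef_rot: [180.0, -12.0, -90.4]
contact_force: [-0.2, -0.4, -0.7]
gripper_width: 0.0277
gripper_force: 40.0
```

Request:
{"op": "apply_moves", "data": {"targets": [[0,0.00098,0,0.00022,0,0,0],[0,0.00098,0,0.00022,0,0,0],[0,0,0,0,0,0,0]]}}

```text
time_s: 23.58
tcp_pos: [0.7354, 0.0315, -0.0045]
eef_rot: [-180.0, -12.0, -90.4]
contact_force: [0.8, -0.2, -1.4]
gripper_width: 0.0271
gripper_force: 40.0
```

Request:
{"op": "apply_moves", "data": {"targets": [[0,0.00098,0,0.00022,0,0,0],[0,0.00098,0,0.00022,0,0,0],[0,0,0,0,0,0,0]]}}

```text
time_s: 23.83
tcp_pos: [0.7353, 0.0295, -0.0045]
eef_rot: [180.0, -12.0, -90.4]
contact_force: [-0.5, 1.0, 0.6]
gripper_width: 0.0275
gripper_force: 40.0
```

Request:
{"op": "apply_moves", "data": {"targets": [[0,0.00098,0,0.00022,0,0,0],[0,0.00098,0,0.00022,0,0,0],[0,0,0,0,0,0,0]]}}

```text
time_s: 24.08
tcp_pos: [0.7353, 0.0274, -0.0045]
eef_rot: [180.0, -12.0, -90.4]
contact_force: [-0.0, -0.3, 0.2]
gripper_width: 0.0277
gripper_force: 40.0
```

Request:
{"op": "apply_moves", "data": {"targets": [[0,0.00098,0,0.00022,0,0,0],[0,0.00098,0,0.00022,0,0,0],[0,0,0,0,0,0,0]]}}

```text
time_s: 24.33
tcp_pos: [0.7353, 0.0254, -0.0046]
eef_rot: [180.0, -12.0, -90.4]
contact_force: [-0.2, 0.0, -0.1]
gripper_width: 0.0274
gripper_force: 40.0
```

Request:
{"op": "apply_moves", "data": {"targets": [[0,0.00098,0,0.00021,0,0,0],[0,0.00098,0,0.00021,0,0,0],[0,0,0,0,0,0,0]]}}

```text
time_s: 24.58
tcp_pos: [0.7353, 0.0234, -0.0046]
eef_rot: [180.0, -12.0, -90.4]
contact_force: [-1.2, 0.5, 0.0]
gripper_width: 0.0273
gripper_force: 40.0
```

Request:
{"op": "apply_moves", "data": {"targets": [[0,0.00098,0,0.00021,0,0,0],[0,0.00098,0,0.00021,0,0,0],[0,0,0,0,0,0,0]]}}

```text
time_s: 24.83
tcp_pos: [0.7353, 0.0214, -0.0046]
eef_rot: [180.0, -12.0, -90.4]
contact_force: [0.1, -0.4, 0.3]
gripper_width: 0.0271
gripper_force: 40.0
```

Request:
{"op": "apply_moves", "data": {"targets": [[0,0.00098,0,0.00021,0,0,0],[0,0.00098,0,0.00021,0,0,0],[0,0,0,0,0,0,0]]}}

```text
time_s: 25.08
tcp_pos: [0.7353, 0.0194, -0.0045]
eef_rot: [-180.0, -12.0, -90.4]
contact_force: [1.2, -0.5, -0.1]
gripper_width: 0.0274
gripper_force: 40.0
```

Request:
{"op": "apply_moves", "data": {"targets": [[0,0.00098,0,0.00021,0,0,0],[0,0.00098,0,0.00021,0,0,0],[0,0,0,0,0,0,0]]}}

```text
time_s: 25.33
tcp_pos: [0.7353, 0.0174, -0.0046]
eef_rot: [180.0, -12.0, -90.4]
contact_force: [0.5, -0.3, -0.4]
gripper_width: 0.027
gripper_force: 40.0
```

```bash
cat > wk.py <<'E'
from h import *
s=get_state();print(s['tcp_pos'],s['contact_force'],s['moment'],s['time_s'])
c=cap('wrist');np.save('w12.npy',c,allow_pickle=True)
for v in(100,150,200,240):
    r=c['frame'][v].astype(int);m=(r[:,0]>150)&(r[:,1]>115)&(r[:,0]-r[:,2]>30);u=np.where(m)[0];u=u[(u>240)&(u<380)]
    if len(u)<20: print(v,'none');continue
    D=np.median(depth(c,[[q,v] for q in range(295,325)]),0);p=plane(c,[[u.min()-.5,v],[u.max()+.5,v]],D[2]);print(v,u.min(),u.max(),D.round(4),p.mean(0).round(4))
print([ (v,depth(c,[[311,v]])[0].round(3).tolist()) for v in range(0,100,14)])
E
python3 wk.py
```

```text
[ 0.73527449  0.01738682 -0.00458222] [ 0.47626681 -0.34220626 -0.37697307] [ 0.73757398  0.14508605 -0.01993296] 25.3333
100 278 343 [ 0.7351 -0.0646  0.0051] [ 0.7346 -0.0646  0.0051]
150 278 344 [ 0.7352 -0.0429  0.0061] [ 0.7346 -0.0429  0.0061]
200 278 344 [ 0.7353 -0.0216  0.0071] [ 0.7347 -0.0217  0.0071]
240 278 344 [ 0.7354 -0.0048  0.0079] [ 0.7348 -0.0048  0.0079]
[(0, [0.734, -0.069, 0.074]), (14, [0.734, -0.069, 0.067]), (28, [0.734, -0.069, 0.059]), (42, [0.734, -0.069, 0.049]), (56, [0.734, -0.069, 0.039]), (70, [0.734, -0.078, 0.004]), (84, [0.734, -0.072, 0.005]), (98, [0.734, -0.065, 0.005])]
```

Request:
{"op": "apply_moves", "data": {"targets": [[0,0.00098,0,0.00021,0,0,0],[0,0.00098,0,0.00021,0,0,0],[0,0,0,0,0,0,0]]}}

```text
time_s: 25.63
tcp_pos: [0.7353, 0.0154, -0.0046]
eef_rot: [180.0, -12.0, -90.4]
contact_force: [-0.5, 0.2, 0.2]
gripper_width: 0.0273
gripper_force: 40.0
```

Request:
{"op": "apply_moves", "data": {"targets": [[0,0.00098,0,0.00021,0,0,0],[0,0.00098,0,0.00021,0,0,0],[0,0,0,0,0,0,0]]}}

```text
time_s: 25.88
tcp_pos: [0.7353, 0.0136, -0.0046]
eef_rot: [-180.0, -12.0, -90.4]
contact_force: [-0.1, 1.0, -1.7]
gripper_width: 0.0273
gripper_force: 40.0
```

Request:
{"op": "apply_moves", "data": {"targets": [[0,0.00098,0,0.00021,0,0,0],[0,0.00098,0,0.00021,0,0,0],[0,0,0,0,0,0,0]]}}

```text
time_s: 26.13
tcp_pos: [0.7355, 0.0121, -0.0046]
eef_rot: [-180.0, -12.0, -90.4]
contact_force: [0.3, 4.0, -1.3]
gripper_width: 0.0268
gripper_force: 40.0
```

Request:
{"op": "apply_moves", "data": {"targets": [[0,0.00098,0,0.00021,0,0,0],[0,0.00098,0,0.00021,0,0,0],[0,0,0,0,0,0,0]]}}

```text
time_s: 26.38
tcp_pos: [0.7357, 0.0108, -0.0046]
eef_rot: [-179.9, -11.9, -90.3]
contact_force: [-0.6, 6.1, -1.6]
gripper_width: 0.0272
gripper_force: 40.0
```

Request:
{"op": "apply_moves", "data": {"targets": [[0,0.00098,0,0.00021,0,0,0],[0,0,0,0,0,0,0],[0,0,0,0,0,0,0]]}}

```text
time_s: 26.63
tcp_pos: [0.7358, 0.0103, -0.0047]
eef_rot: [-179.9, -11.9, -90.3]
contact_force: [0.1, 9.2, -2.4]
gripper_width: 0.0276
gripper_force: 40.0
```

```bash
python3 wk.py
```

```text
[ 0.73580258  0.01025111 -0.00465849] [ 0.10860821  9.16310121 -2.40976949] [ 4.04453664  0.2607657  -0.10633243] 26.6333
100 279 344 [ 0.7357 -0.0717  0.0049] [ 0.7348 -0.0717  0.0049]
150 278 344 [ 0.7358 -0.05    0.0062] [ 0.7351 -0.0501  0.0062]
200 278 344 [ 0.7359 -0.0288  0.0071] [ 0.7352 -0.0288  0.0071]
240 278 344 [ 0.7359 -0.0119  0.0079] [ 0.7353 -0.0119  0.0079]
[(0, [0.735, -0.069, 0.086]), (14, [0.735, -0.069, 0.08]), (28, [0.735, -0.069, 0.074]), (42, [0.735, -0.069, 0.065]), (56, [0.735, -0.068, 0.058]), (70, [0.735, -0.069, 0.046]), (84, [0.735, -0.079, 0.004]), (98, [0.735, -0.073, 0.005])]
```

Drag is about 9 N and the chest front is unmoved at y=−0.069. I'll hold briefly to confirm it is steady, then hand in.

Request:
{"op": "apply_moves", "data": {"targets": [[0,0,0,0,0,0,0],[0,0,0,0,0,0,0],[0,0,0,0,0,0,0],[0,0,0,0,0,0,0],[0,0,0,0,0,0,0],[0,0,0,0,0,0,0]]}}

```text
time_s: 27.18
tcp_pos: [0.7358, 0.0103, -0.0047]
eef_rot: [-179.9, -11.9, -90.3]
contact_force: [-0.3, 9.1, -1.6]
gripper_width: 0.0271
gripper_force: 40.0
```

```bash
python3 - <<'E'
from h import *
c=cap('wrist')
for n,u in(('L',120),('R',560)):print(n,depth(c,[[u,v] for v in(0,10,20,30,40)]).round(4).tolist())
c=cap('top');print('chest top',depth(c,[[u,v] for u,v in((440,200),(440,280),(400,285))]).round(4).tolist())
s=get_state();print(s['tcp_pos'],s['contact_force'],s['gripper_force']);print(close_job())
E
```

```text
L [[0.8229, -0.1226, -0.0013], [0.8228, -0.1179, -0.0015], [0.8222, -0.1125, -0.0005], [0.822, -0.1077, -0.0004], [0.8224, -0.1035, -0.0016]]
R [[0.6784, -0.0699, 0.0882], [0.6777, -0.0683, 0.0869], [0.6747, -0.0684, 0.0822], [0.6721, -0.0679, 0.0781], [0.668, -0.0684, 0.0717]]
chest top [[0.7151, -0.213, 0.1636], [0.5178, -0.2217, 0.1608], [0.496, -0.1292, 0.1605]]
[ 0.73582253  0.01029714 -0.0046318 ] [-0.03811595  9.3921133  -2.53455236] 40.02108414540187
the job is handed in; nothing more can be done
None
```

I handed the job in at 27 s of the 72 s limit: the drawer is pushed to its firm stop, and the wedge sits about 70 mm in under the short foot, dragging at about 9 N and still held in the fingers, with the chest front at the same y as before.

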